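Lock the compression platen in its mount with the cross bar

TASK

Lock the lower compression platen in its mount: push the ball-ended lever round until the slot across the flange lines up with the flat locking bar, then push the bar by its end plate straight through the flange and the keeper beyond, until it is fully home. Only push with the fingers: do not grip the ball or the plate. Keep the specimen standing on the platen, and leave everything else on the bench where it is.

Things in the scene. Friction and masses are not known exactly. Their poses are not given: they have to be found in the camera images.
- mount: the fixed platen mount, a grey base plate 190 mm (its x) by 240 mm (its y), 12 mm thick, on the bench. Origin on the bench surface under the platen's vertical axis, z up. The bar slides along the line x = 0 of this frame, towards -y. Bar guide at y = 80 to 125 mm, keeper (a bridge the bar passes under) at y = -82 to -102 mm, both 61 mm wide in x, 54 mm tall with their screws
- platen_top (a point): centre of the top of the round platen, 104 mm in diameter, 57 mm above the bench. Under it is the locking flange, a steel disc 150 mm in diameter, 20 to 45 mm above the bench, with a slot 32 mm wide and 18 mm deep right across its top face; the platen sits on it and bridges the slot
- flange (a joint): angle of flange, platen and lever about the mount's z, rad, counter-clockwise from above. 0 = slot in line with the bar; starts at 0.45 to 1.2, so the lever goes clockwise; limits -0.45 and 1.35. Stays where left: friction 0.35 N m, about 2.5 N at the ball, plus slight drag. The rim stops the bar unless within about 0.1 rad of 0; the tapered nose draws a small error straight
- lever_ball (a point): centre of the black ball knob, 32 mm in diameter, on the end of the flange's lever: 140 mm from the mount's axis, 60 mm above the bench. At x = 115 mm, y = -80 mm of the mount's frame when the slot is lined up. The lever is a 10 mm rod rising from the flange rim, 34 mm above the bench, to the ball
- slot_mouth (a point): middle of the slot's open end at the flange rim, the end that has to face the bar: 75 mm from the axis, 36 mm above the bench; at x = 0, y = 75 mm of the mount's frame when lined up
- lock_bar (a joint): how far the bar is pushed in, m: 0 = drawn right back, 0.194 = fully home (end plate against the guide, nose 10 mm out beyond the keeper). Starts between 0 and 0.005. Slides with about 3 N of friction plus slight drag, and stays where it is left
- bar_plate (a point): centre of the bar's upright end plate, to be pushed on its outer face (+y of the mount's frame): 50 mm wide, 8 mm thick along the bar, 20 to 64 mm above the bench; this point is 42 mm up, at y = 323 mm of the mount's frame when drawn back and y = 129 mm when home. The bar is dark steel, 26 mm wide, 15 mm high, 28 to 43 mm above the bench
- bar_nose (a point): tip of the bar's nose, which tapers from 26 to 16 mm over its last 10 mm; 35.5 mm above the bench; at y = 82 mm of the mount's frame when drawn back (just inside the guide), y = -112 mm when home
- specimen: aluminium compression specimen, cylinder 32 mm in diameter, 28 mm tall, standing loose on the middle of the platen, its top 85 mm above the bench; it turns with the platen. Origin at the centre of its underside
- spare_specimen: spare compression specimen, plain aluminium cylinder 32 mm diameter, 28 mm tall, standing on the bench beside the mount; origin at the centre of its underside
- jaw_insert: serrated steel jaw insert, 50 x 18 x 36 mm, standing on the bench beside the bar; origin at the centre of its underside
- flat_specimen: flat aluminium dog-bone specimen, 142 x 20 x 5 mm, lying on the bench; origin at the centre of its underside
- hex_key: L-shaped dark steel hex key, long arm 105 mm along its x, short arm 35 mm along its y, 10 mm thick, lying; origin at the bend, on the bench
- caliper: digital caliper, 220 mm long along its x, 75 mm over the jaws, 14 mm thick, lying on the bench; origin under the middle of its beam
- clevis_pin: steel clevis pin standing on end, 24 mm diameter, 79 mm tall with a 36 mm head on top; origin at the centre of its underside
Mind the look-alikes: they are no part of the job. Leave any pink or yellow look-alike of the specimen alone.

How it is judged (in metres and radians):
On the way:
1. the slot is lined up with the bar while the bar is still drawn back (value of joint flange between -0.16 and 0.16 rad and value of joint lock_bar below 0.03 m), for 0.1 s.
At the end, for the whole second after the job is handed in: The bar is through the flange and keeper and home to within 10 mm (lock_bar above 0.184 m), so the flange stands within 0.1 rad of lined up; the specimen stands upright on the platen, still within 15 mm of its centre; everything is at rest (value of joint lock_bar above 0.184 m and value of joint flange between -0.1 and 0.1 rad and velocity of joint lock_bar below 0.01 m/s and linear speed of specimen below 0.02 m/s and horizontal distance between specimen and platen_top below 0.015 m and z of specimen in the frame of mount between 0.05 and 0.065 m and angle between specimen's own z axis and vertical below 0.15 rad); the robot touches nothing.
It fails at once if the specimen is lifted, tipped or pushed off the middle of the platen (not (horizontal distance between specimen and platen_top below 0.02 m and z of specimen in the frame of mount between 0.045 and 0.07 m and angle between specimen's own z axis and vertical below 0.3 rad)).
It fails at once if the ball is gripped between the fingers instead of pushed (distance between the grasp point and lever_ball below 0.016 m and contact force between the fingers and flange above 1 N).
It fails at once if the bar's end plate is gripped between the fingers instead of pushed (y of the grasp point in the frame of bar_plate between -0.009 and 0.009 m and x of the grasp point in the frame of bar_plate between -0.025 and 0.025 m and z of the grasp point in the frame of bar_plate below 0.028 m and contact force between the fingers and lock_bar above 1 N).
It fails at once if another thing on the bench is moved more than 30 mm or lifted (distance of any of spare_specimen, jaw_insert, flat_specimen, hex_key, caliper, clevis_pin from where it was at the start of the episode above 0.03 m).
It also fails if it takes over 64 s, if anything falls off the work surface, if the arm or the gripper's body presses on something with over 40 N, if the wrist force passes 120 N, or if a joint passes its speed limit or range.

ROBOT

A 6-joint arm with a two-finger parallel gripper is mounted at the origin on the work surface. World frame = base frame: x ahead of the robot, y to its left, z up, the work surface at z = 0. Lengths are in mm, angles in rad, forces in N, time in s.
With the tool pointing down it reaches from about 325 to 850 mm from the base axis. Payload 15.5 kg.
Tool frame: the origin (TCP) lies between the finger pads; the fingertips stand 25 mm ahead of it and the grasp point (between the pads) lies 6 mm ahead of it; z points along the fingers, y is the line along which they close (so a half turn about z gives the same grasp; the last joint's range is limited). The gripper opens to 91 mm and grips with 3 to 60 N. Pads are 32 mm wide; open, the fingers measure 118 mm over their backs; the gripper's body (76 mm by 178 mm) begins 60 mm behind the grasp point.
Start: joints at [-1.437, 0.494, 1.345, -0, 1.302, -0.096], TCP at [142.365, -608.571, 238.915] pointing down, gripper open.
Joint ranges: [-2.91, 2.91], [-0.82, 2.16], [0.22, 2.67], [-1.22, 4.37], [0.12, 2.79], [-3.08, 3.08]. Speed limits (rad/s): [1.89, 1.89, 2.57, 3.01, 3.01, 3.01].

INTERFACE

Orientations are given as a rotation vector (axis times angle).
In Python, from station import ctrl gives the robot as it stands. The module is installed in compiled form; this text tells all that it offers.
- The arm moves only by the tool jog_arm, never from a script. Its arguments are lists of equal length, an entry for each row: "delta_rot": the turn, a rotation vector about the tool's x, y, z in units of 60 degrees (1.0 is 60 degrees), a list of three; "translation": the shift along the tool's x, y, z in units of 200 mm (1.0 is 200 mm), a list of three; "grip": the closure, from 0 (fully open) to 1 (shut). A call has 1 to 20 rows; each row is the pose to reach, as a shift and turn from the pose commanded when the call began, along the tool's axes at that moment; what a row does not reach only later rows make up. A row lasts 1/10 s, in which the tool goes at most 50 mm and 8.59 degrees, less where a joint would pass 70% of its speed; a pose out of reach is approached as far as the arm can. A call with a number of a shift or a turn outside -1 to 1 is refused whole. A call with a gripper value outside its range is refused whole. The fingers move at their own pace and stop on an object; "squeeze" is the grip in N (left out, the last holds). Time passes only in rows, so rows that repeat a pose let the fingers close. It gives the time, the measured TCP pose, the force, the opening and the grip force at its end, in the units of the state.
- ctrl.sense(): the state, without advancing time (a new reading comes with each control period).
- ctrl.camera(name): name is "scene" or "top"; returns the picture (480x640x3 uint8, red, green, blue); there is no depth.
- ctrl.calibration(name): a dict with "fx", "fy", "cx", "cy" (pixels), "T" (4x4, takes a point from camera to world coordinates). Camera axes: x right, y up, looking along -z (the intrinsics and any distortion apply to the point x, -y, -z); pixel columns grow to the right and rows downward; lengths in mm; the calibration is good to about 2 mm. A picture is of the moment at which its call begins. calibration takes no time and is no camera call.
- ctrl.close_job(): hands the job in; it is judged then, once.
The state is a dict: "clock": time; "joint_pos": joint angles; "qvel": joint speeds; "effort": joint torques, N m; "tcp_pos": TCP position; "eef_rot": TCP orientation; "wrist_force": force on the tool from outside, world axes, zero at the start; "moment": the same for the moment, N m; "grip_width": finger opening in mm; "grasp_force": force on a finger pad.
Only numpy, scipy, OpenCV 4.12 (cv2) and the standard library are available. Lean on these libraries where they do the work, as an engineer would, in place of code of your own. Each camera call takes 0.05 s, during which the arm holds its last target. There are 200 camera calls.

## Working session

There is one attempt and no reset: what is moved stays moved. The work goes in short steps, Python scripts to look and compute and a tool call to move; the robot and the scene stay as the last step left them, time stands still between calls to the robot, and variables do not carry over. Pictures are saved under pics/ and viewed, at most 10 in all, crops included, and the job is handed in when it is done.

Besides the shell and the picture viewer there is one more tool, called after "Call:" as name(argument=value, ...) on one line, values as JSON. jog_arm: Moves the arm, as the interface text tells. Its arguments: {"type":"object","properties":{"delta_rot":{"type":"array","items":{"type":"array","items":{"type":"number","minimum":-1,"maximum":1}}},"translation":{"type":"array","items":{"type":"array","items":{"type":"number","minimum":-1,"maximum":1}}},"grip":{"type":"array","items":{"type":"number"}},"squeeze":{"type":"number"}},"required":["delta_rot","translation","grip"]}

```bash
mkdir -p pics
python3 - <<'E'
from station import ctrl
import cv2,numpy as np
for n in("scene","top"):
    cv2.imwrite(f"pics/{n}0.png",ctrl.camera(n)[:,:,::-1]); c=ctrl.calibration(n); print(n,{k:(np.round(v,3).tolist()) for k,v in c.items()})
s=ctrl.sense();print(s)
E
```

```text
scene {'fx': 458.946, 'fy': 458.946, 'cx': 320.614, 'cy': 238.845, 'T': [[0.82, -0.493, 0.291, 745.726], [0.572, 0.692, -0.44, -404.439], [0.016, 0.527, 0.849, 688.87], [0.0, 0.0, 0.0, 1.0]]}
top {'fx': 604.391, 'fy': 604.391, 'cx': 319.306, 'cy': 236.67, 'T': [[-0.0, 0.998, -0.067, 437.893], [-0.999, 0.002, 0.032, -76.289], [0.032, 0.067, 0.997, 1013.811], [0.0, 0.0, 0.0, 1.0]]}
{'clock': 0.1, 'joint_pos': array([-1.43649230e+00,  4.94159845e-01,  1.34603892e+00,  1.59894546e-05,
        1.30245383e+00, -9.55051337e-02]), 'qvel': array([ 0.00129394, -0.00186528, -0.00043587, -0.0003009 , -0.00073224,
        0.00136642]), 'effort': array([ 2.61649020e-04, -8.80242276e+01, -3.82547665e+01,  7.05555361e-02,
        4.80931811e-02, -1.84800911e-05]), 'tcp_pos': array([ 142.33645155, -608.2840702 ,  238.38398183]), 'eef_rot': array([-3.11982385e+00, -3.60061403e-01,  8.08534168e-06]), 'wrist_force': array([-0.59618644, -0.19857558,  0.46627114]), 'moment': array([ 0.04465753, -0.01818392,  0.00276672]), 'grasp_force': 0.0, 'grip_width': 90.86285115565941}
```

View pics/scene0.png

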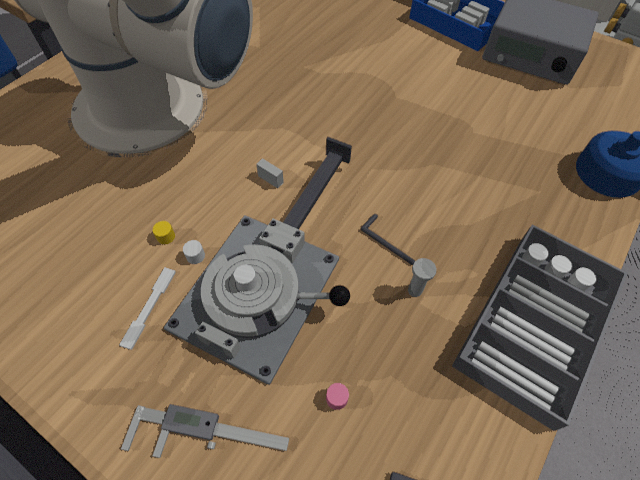

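View pics/top0.png

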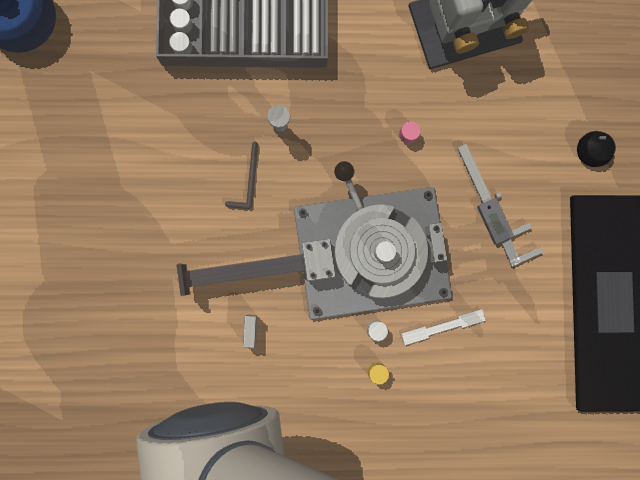

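The scene view shows the ball at (340,295), end plate at (339,147) and specimen top at (244,274). In the top view they are at (344,171), (183,279) and (386,251). I'll triangulate these along with the mount screws.

```bash
cat > h.py <<'E'
from station import ctrl
import numpy as np
C={n:ctrl.calibration(n) for n in("scene","top")}
def ray(n,p):
    c=C[n];T=np.array(c["T"]);d=np.array([(p[0]-c["cx"])/c["fx"],-(p[1]-c["cy"])/c["fy"],-1.])
    d=T[:3,:3]@d;return T[:3,3],d/np.linalg.norm(d)
def tri(a,b):
    A=0;B=0;R=[ray("scene",a),ray("top",b)]
    for o,d in R:
        P=np.eye(3)-np.outer(d,d);A=A+P;B=B+P@o
    x=np.linalg.solve(A,B);return x,[np.linalg.norm(np.cross(x-o,d)) for o,d in R][0]
def atz(n,p,z):
    o,d=ray(n,p);return o+d*(z-o[2])/d[2]
def proj(n,X):
    c=C[n];T=np.array(c["T"]);q=T[:3,:3].T@(np.array(X)-T[:3,3]);return c["cx"]-c["fx"]*q[0]/q[2],c["cy"]+c["fy"]*q[1]/q[2]
E
python3 - <<'E'
from h import *
P={"ball":((340,295),(344,171)),"platetop":((340,144),(183,279)),"spec":((244,274),(386,251)),
"s1":((329,258),(303,213)),"s2":((246,221),(317,311)),"s3":((265,371),(429,196)),"s4":((172,323),(444,293)),"pin":((425,268),(279,117)),"jaw":((270,168),(250,328))}
X={}
for k,v in P.items():
    x,e=tri(*v);X[k]=x;print(k,x.round(1),round(e,1))
c=sum(X[f"s{i}"] for i in(1,2,3,4))/4
u=(X["s1"]+X["s2"]-X["s3"]-X["s4"]);v=X["s1"]-X["s2"]+X["s3"]-X["s4"]
print(c,np.degrees(np.arctan2(u[1],u[0])),np.degrees(np.arctan2(v[1],v[0])))
print("plate z64",atz("top",(183,279),64),"ball z60",atz("top",(344,171),60),"spec z85",atz("top",(386,251),85))
for k in("s1","s2","s3","s4"):print(atz("top",P[k][1],14))
E
```

```text
ball [ 609.2 -145.1   61.2] 2.6
platetop [438.8 108.5  60.8] 4.2
spec [ 480.  -208.1   84.2] 2.1
s1 [546.6 -80.   15.5] 2.6
s2 [ 384.7 -103.    15.3] 2.6
s3 [ 576.3 -290.8   13. ] 3.0
s4 [ 413.1 -314.6   12.6] 1.8
pin [692.3 -41.5  78.8] 3.6
jaw [358.4   3.7  38.5] 1.4
[ 480.18333664 -197.10204718   14.09225524] 97.83629522937962 8.19001875436198
plate z64 [435.52733029 105.27255446  64.        ] ball z60 [ 607.39453632 -146.7192525    60.        ] spec z85 [ 478.57453384 -209.46070555   85.        ]
[544.72877699 -81.63557864  14.        ]
[ 382.7946018  -104.89471342   14.        ]
[ 574.02438076 -292.74223514   14.        ]
[ 412.03768828 -315.74770597   14.        ]
```

Heights and sizes agree with the text: ball at 61 mm, specimen top at 84 mm, pin 79 mm tall, plate about 318 mm from the axis. The axis is near (479,-209), the mount is yawed about 7.7°, and the flange is near 0.93 rad. Next I go behind the ball with the fingers shut.

Call:
jog_arm(delta_rot=[[0, 0, 0], [0, 0, 0], [0, 0, 0], [0, 0, 0], [0, 0, 0], [0, 0, 0], [0, 0, 0]], translation=[[0.91, -0.648, 0], [0.91, -0.648, 0], [0.91, -0.648, 0], [0.91, -0.648, 0], [0.91, -0.648, 0], [0.91, -0.648, 0], [0.91, -0.648, 0]], grip=[1, 1, 1, 1, 1, 1, 1])

```text
clock: 0.8
tcp_pos: [290.3, -440.8, 238.9]
eef_rot: [3.121, 0.362, -0.0]
wrist_force: [-0.2, -0.4, 0.3]
grip_width: 38.2
grasp_force: 0.0
```

Call:
jog_arm(delta_rot=[[0, 0, 0], [0, 0, 0], [0, 0, 0], [0, 0, 0], [0, 0, 0], [0, 0, 0], [0, 0, 0]], translation=[[0.91, -0.648, 0], [0.91, -0.648, 0], [0.91, -0.648, 0], [0.91, -0.648, 0], [0.91, -0.648, 0], [0.91, -0.648, 0], [0.91, -0.648, 0]], grip=[1, 1, 1, 1, 1, 1, 1])

```text
clock: 1.5
tcp_pos: [437.6, -274.0, 238.8]
eef_rot: [3.121, 0.36, -0.0]
wrist_force: [-0.3, -0.1, 0.8]
grip_width: 0.3
grasp_force: 0.0
```

Call:
jog_arm(delta_rot=[[0, 0, -0.222], [0, 0, -0.222], [0, 0, -0.222], [0, 0, -0.222], [0, 0, -0.222], [0, 0, -0.222], [0, 0, -0.222], [0, 0, -0.222]], translation=[[0.91, -0.648, 0], [0.91, -0.648, 0], [0.91, -0.648, 0], [0.91, -0.648, 0], [0.91, -0.648, 0], [0.91, -0.648, 0], [0.91, -0.648, 0], [0.91, -0.648, 0]], grip=[1, 1, 1, 1, 1, 1, 1, 1])

```text
clock: 2.3
tcp_pos: [584.7, -107.4, 238.8]
eef_rot: [3.059, 0.717, -0.001]
wrist_force: [-0.1, 0.1, -0.3]
grip_width: 0.6
grasp_force: 0.0
```

Call:
jog_arm(delta_rot=[[0, 0, 0], [0, 0, 0], [0, 0, 0], [0, 0, 0], [0, 0, 0]], translation=[[0, 0, 0.25], [0, 0, 0.5], [0, 0, 0.7], [0, 0, 0.82], [0, 0, 0.83]], grip=[1, 1, 1, 1, 1])

```text
clock: 2.8
tcp_pos: [583.1, -106.5, 70.3]
eef_rot: [-3.056, -0.716, 0.007]
wrist_force: [0.1, -1.3, 1.2]
grip_width: 0.6
grasp_force: 0.0
```

Run:
```python
from h import *
import cv2
cv2.imwrite("pics/a.png",np.hstack([ctrl.camera("top")[80:330,220:520,::-1],ctrl.camera("scene")[150:400,120:440,::-1]]))
s=ctrl.sense();print(s["tcp_pos"],s["eef_rot"],s["wrist_force"])
ax=np.array([479.5,-209]);p0=np.array([584.7,-107.4]);a0=np.radians(26.4)
X=np.array([np.cos(a0),np.sin(a0)]);Y=np.array([np.sin(a0),-np.cos(a0)])
for dth in list(range(0,-55,-5)):
    a=a0+np.radians(dth);u=np.array([np.cos(a),np.sin(a)]);t=np.array([-u[1],u[0]])
    p=ax+140*u+30*t-p0
    print(dth,round(-dth/60,3),(p@X/200).round(3),(p@Y/200).round(3))
```

```text
[ 585.24931242 -106.67091595   73.39131815] [-3.05847650e+00 -7.17680227e-01  3.72936413e-04] [-0.63266161  0.31176017  0.08619197]
0 0.0 0.003 0.071
-5 0.083 0.013 0.133
-10 0.167 0.018 0.195
-15 0.25 0.018 0.257
-20 0.333 0.012 0.32
-25 0.417 0.001 0.381
-30 0.5 -0.016 0.441
-35 0.583 -0.038 0.5
-40 0.667 -0.064 0.556
-45 0.75 -0.096 0.61
-50 0.833 -0.132 0.661
```

View pics/a.png

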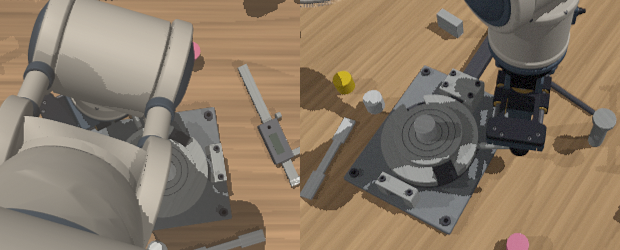

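The crops show the gripper just behind the ball, clear of the pin and specimen. The arm hides the ball in the top view. I'll sweep the arc now.

Call:
jog_arm(delta_rot=[[0, 0, 0], [0, 0, 0], [0, 0, 0.04], [0, 0, 0.083], [0, 0, 0.125], [0, 0, 0.167], [0, 0, 0.208], [0, 0, 0.25], [0, 0, 0.292], [0, 0, 0.333], [0, 0, 0.375], [0, 0, 0.417], [0, 0, 0.46], [0, 0, 0.5], [0, 0, 0.54], [0, 0, 0.583], [0, 0, 0.62], [0, 0, 0.65], [0, 0, 0.667], [0, 0, 0.667]], translation=[[0, 0.035, 0], [0.003, 0.071, 0], [0.008, 0.1, 0], [0.013, 0.133, 0], [0.016, 0.164, 0], [0.018, 0.195, 0], [0.018, 0.226, 0], [0.018, 0.257, 0], [0.015, 0.289, 0], [0.012, 0.32, 0], [0.007, 0.35, 0], [0.001, 0.381, 0], [-0.007, 0.411, 0], [-0.016, 0.441, 0], [-0.027, 0.47, 0], [-0.038, 0.5, 0], [-0.05, 0.527, 0], [-0.059, 0.546, 0], [-0.064, 0.556, 0], [-0.064, 0.556, 0]], grip=[1, 1, 1, 1, 1, 1, 1, 1, 1, 1, 1, 1, 1, 1, 1, 1, 1, 1, 1, 1])

```text
clock: 4.9
tcp_pos: [624.0, -211.5, 73.5]
eef_rot: [3.119, -0.371, 0.002]
wrist_force: [0.9, -0.3, 0.2]
grip_width: 0.3
grasp_force: 0.0
```

Run:
```python
from h import *
import cv2
a=ctrl.camera("top")[80:330,220:520,::-1];b=ctrl.camera("scene")[150:400,120:440,::-1]
cv2.imwrite("pics/b.png",cv2.resize(np.hstack([a[:,:200],b]),None,fx=1.5,fy=1.5))
s=ctrl.sense();print(s["tcp_pos"],s["eef_rot"],s["wrist_force"])
```

```text
[ 623.72192319 -211.06073031   73.10395529] [ 3.11950531e+00 -3.69105439e-01  6.29470430e-04] [-0.40898017  0.13099908  0.08702538]
```

View pics/b.png

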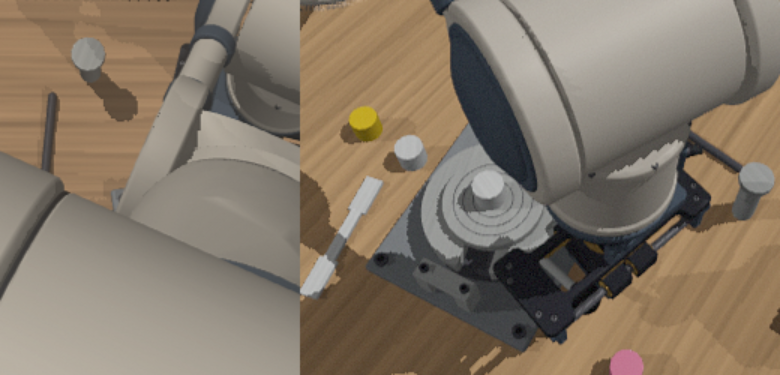

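Call:
jog_arm(delta_rot=[[0, 0, 0.05], [0, 0, 0.1], [0, 0, 0.15], [0, 0, 0.2], [0, 0, 0.2], [0, 0, 0.2], [0, 0, 0.2], [0, 0, 0.2], [0, 0, 0.2], [0, 0, 0.2], [0, 0, 0.2], [0, 0, 0.2]], translation=[[0.008, 0.037, 0], [0.012, 0.074, 0], [0.015, 0.112, 0], [0.016, 0.149, 0], [0.016, 0.149, 0], [0.016, 0.05, 0], [0, -0.1, 0], [0, -0.2, 0], [0, -0.25, -0.25], [0, -0.5, -0.5], [0, -0.7, -0.7], [0, -0.9, -0.8]], grip=[1, 1, 1, 1, 1, 1, 1, 1, 1, 1, 1, 1])

```text
clock: 6.2
tcp_pos: [661.8, -51.5, 223.2]
eef_rot: [3.064, -0.692, 0.003]
wrist_force: [0.6, 0.1, -0.7]
grip_width: 0.3
grasp_force: 0.0
```

Run:
```python
from h import *
import cv2
a=ctrl.camera("top")[80:360,160:500,::-1];b=ctrl.camera("scene")[120:400,120:440,::-1]
cv2.imwrite("pics/c.png",cv2.resize(np.hstack([a,b]),None,fx=1.2,fy=1.2))
s=ctrl.sense();print(s["tcp_pos"],s["eef_rot"],s["wrist_force"])
```

```text
[663.90622937 -47.98177368 225.22693065] [-3.06443131  0.68428913 -0.01060093] [-0.3089694  -0.59155148 -0.05821594]
```

View pics/c.png

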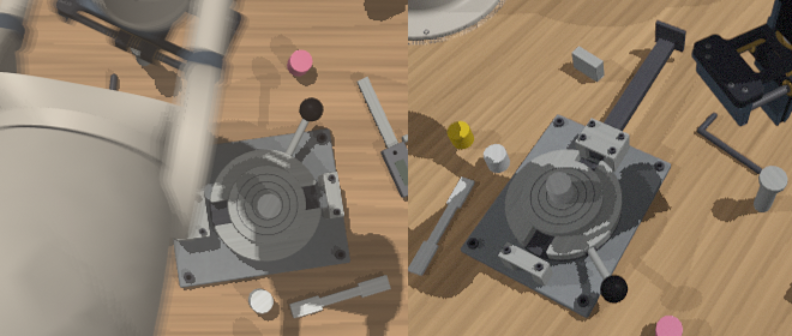

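Both views show the ball well round: top pixel (419,172), scene pixel (292,361). The slot looks nearly in line, and the specimen is still standing in the centre.

Run:
```python
from h import *
x,e=tri((291.7,360.8),(419.2,171.7));print("ball",x,e)
for ax in([480,-208.1],[479.5,-209],[478,-209]):
    d=x[:2]-ax;print(np.hypot(*d),np.degrees(np.arctan2(d[1],d[0])))
# mount yaw from bar: top-view edges of bar, z 43; and predicted pixels of aligned ball
for yaw in(7.2,7.7,8.1):
    a=np.radians(yaw-34.8);X=[480+140*np.cos(a),-208.5+140*np.sin(a),60];print(yaw,X,proj("top",X),proj("scene",X))
im=ctrl.camera("scene")
```

```text
ball [ 609.16085726 -265.96429584   58.41874116] 2.6818595387720223
141.53022215152876 -24.13246522832709
141.62227546191423 -23.71746985953663
142.996858282974 -23.475723551945023
7.2 [np.float64(604.0685010923701), np.float64(-273.3614449167806), 60] (np.float64(422.8744352575393), np.float64(173.47763744315904)) (np.float64(283.5446179705156), np.float64(362.93902693433165))
7.7 [np.float64(604.6297926455577), np.float64(-272.27628701269214), 60] (np.float64(422.1973395059715), np.float64(173.12716826998994)) (np.float64(284.3462419438625), np.float64(362.53355575987223))
8.1 [np.float64(605.0719943658972), np.float64(-271.4046598062255), 60] (np.float64(421.6535445139045), np.float64(172.8510051805104)) (np.float64(284.98455797184715), np.float64(362.20458919018097))
```

The flange still stands about 0.06 rad short, so one more nudge of about 8 mm at the ball.

Call:
jog_arm(delta_rot=[[0, 0, 0], [0, 0, 0], [0, 0, 0], [0, 0, 0], [0, 0, 0], [0, 0, 0], [0, 0, 0], [0, 0, 0]], translation=[[0.1, 0.25, 0], [0.216, 0.5, 0], [0.216, 0.7, 0.1], [0.216, 0.7, 0.3], [0.216, 0.7, 0.5], [0.216, 0.7, 0.7], [0.216, 0.7, 0.76], [0.216, 0.7, 0.76]], grip=[1, 1, 1, 1, 1, 1, 1, 1])

```text
clock: 7.15
tcp_pos: [638.7, -198.0, 66.9]
eef_rot: [-3.064, 0.693, 0.006]
wrist_force: [-0.2, 0.7, 0.2]
grip_width: 0.4
grasp_force: 0.0
```

Run:
```python
from h import *
s=ctrl.sense();p=s["tcp_pos"];a=2*np.arctan2(s["eef_rot"][1],s["eef_rot"][0]);print(p,np.degrees(a))
d=np.array([615.3,-249.6])-p[:2];print(d@[np.cos(a),np.sin(a)]/200,d@[np.sin(a),-np.cos(a)]/200)
```

```text
[ 638.73849632 -198.04563758   66.86624323] 334.49733804231795
0.005210569653242487 0.283113466361977
```

Call:
jog_arm(delta_rot=[[0, 0, 0], [0, 0, 0], [0, 0, 0], [0, 0, 0], [0, 0, 0], [0, 0, 0], [0, 0, 0], [0, 0, 0], [0, 0, 0], [0, 0, 0], [0, 0, 0], [0, 0, 0], [0, 0, 0]], translation=[[0.005, 0.12, -0.03], [0.005, 0.21, -0.03], [0.005, 0.25, -0.03], [0.005, 0.27, -0.03], [0.005, 0.283, -0.03], [0.005, 0.283, -0.03], [0.005, 0.15, -0.03], [0.0, 0.0, -0.03], [0.0, 0.0, -0.25], [0, -0.1, -0.5], [0, -0.3, -0.7], [0, -0.5, -0.75], [0, -0.5, -0.75]], grip=[1, 1, 1, 1, 1, 1, 1, 1, 1, 1, 1, 1, 1])

```text
clock: 8.45
tcp_pos: [686.0, -103.3, 221.9]
eef_rot: [-3.064, 0.687, -0.008]
wrist_force: [0.5, -1.0, -0.8]
grip_width: 0.1
grasp_force: 0.0
```

Run:
```python
from h import *
import cv2
a=ctrl.camera("top")[80:360,160:500,::-1];b=ctrl.camera("scene")[120:400,120:440,::-1]
cv2.imwrite("pics/d.png",cv2.resize(np.hstack([a,b]),None,fx=1.2,fy=1.2))
s=ctrl.sense();print(s["tcp_pos"],s["eef_rot"],s["wrist_force"],s["joint_pos"])
```

```text
[ 683.330791   -106.81701257  218.7894658 ] [ 3.06443653e+00 -6.90474281e-01 -9.17748071e-05] [ 0.23484671  0.23106405 -0.83628689] [-2.41185822e-01  6.07080459e-01  1.18762624e+00 -3.40376535e-04
  1.34693792e+00  1.77292125e+00]
```

View pics/d.png

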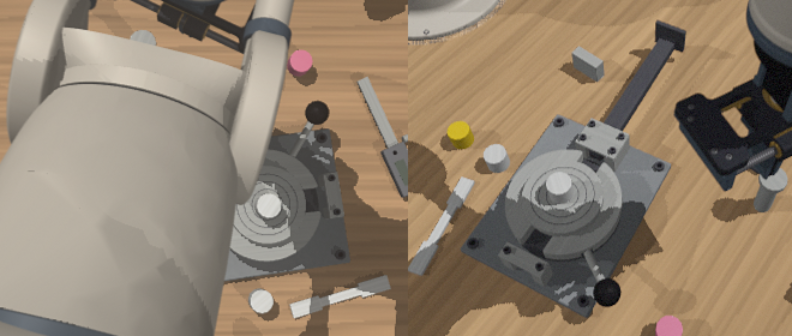

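The ball is now at top (424,173) and scene (286,363). Lined up it should be at (422,173) and (284.5,362.5), so the flange is aligned, and the specimen is upright. On to the bar's end plate.

Call:
jog_arm(delta_rot=[[0, 0, 0], [0, 0, 0], [0, 0, 0], [0, 0, 0], [0, 0, 0]], translation=[[-0.85, -0.315, 0], [-0.85, -0.315, 0], [-0.85, -0.315, 0], [-0.85, -0.315, 0], [-0.85, -0.315, 0]], grip=[1, 1, 1, 1, 1])

```text
clock: 9.05
tcp_pos: [553.1, 23.6, 218.0]
eef_rot: [3.064, -0.692, -0.006]
wrist_force: [0.7, -1.2, -0.3]
grip_width: 0.6
grasp_force: 0.0
```

Call:
jog_arm(delta_rot=[[0, 0, -0.55], [0, 0, -0.55], [0, 0, -0.55], [0, 0, -0.55], [0, 0, -0.55], [0, 0, -0.55], [0, 0, -0.55]], translation=[[-0.85, -0.315, 0], [-0.85, -0.315, 0], [-0.85, -0.315, 0], [-0.85, -0.315, 0], [-0.85, -0.315, 0], [-0.85, -0.315, 0], [-0.85, -0.315, 0]], grip=[1, 1, 1, 1, 1, 1, 1])

```text
clock: 9.75
tcp_pos: [431.6, 151.0, 218.5]
eef_rot: [3.135, 0.201, 0.0]
wrist_force: [-0.7, 0.5, 0.1]
grip_width: 0.5
grasp_force: 0.0
```

Run:
```python
from h import *
s=ctrl.sense();p=s["tcp_pos"];a=2*np.arctan2(s["eef_rot"][1],s["eef_rot"][0]);print(p,np.degrees(a)%360,s["joint_pos"])
d=np.array([430.6,152.7])-p[:2];print(d@[np.cos(a),np.sin(a)]/200,d@[np.sin(a),-np.cos(a)]/200)
```

```text
[431.62531421 151.04552406 218.52093341] 7.331509260613644 [ 2.06191132e-01  2.85206922e-01  1.76916903e+00 -4.20496414e-04
  1.08725392e+00  1.64922399e+00]
-0.004029019345621314 -0.008858950251415268
```

Call:
jog_arm(delta_rot=[[0, 0, 0], [0, 0, 0], [0, 0, 0], [0, 0, 0], [0, 0, 0], [0, 0, 0], [0, 0, 0], [0, 0, 0]], translation=[[0, 0, 0.25], [0, 0, 0.5], [0, 0, 0.7], [0, 0, 0.8], [0, 0, 0.8], [0, 0.06, 0.8], [0, 0.11, 0.8], [0, 0.11, 0.8]], grip=[1, 1, 1, 1, 1, 1, 1, 1])

```text
clock: 10.55
tcp_pos: [434.6, 128.7, 59.9]
eef_rot: [-3.135, -0.202, -0.003]
wrist_force: [0.1, 0.7, 0.4]
grip_width: 0.7
grasp_force: 0.0
```

Call:
jog_arm(delta_rot=[[0, 0, 0], [0, 0, 0], [0, 0, 0], [0, 0, 0], [0, 0, 0], [0, 0, 0], [0, 0, 0], [0, 0, 0], [0, 0, 0], [0, 0, 0]], translation=[[0, 0.04, 0], [0, 0.08, 0], [0, 0.12, 0], [0, 0.16, 0], [0, 0.2, 0], [0, 0.24, 0], [0, 0.28, 0], [0, 0.32, 0], [0, 0.36, 0], [0, 0.36, 0]], grip=[1, 1, 1, 1, 1, 1, 1, 1, 1, 1])

```text
clock: 11.55
tcp_pos: [442.7, 57.7, 58.6]
eef_rot: [3.135, 0.203, -0.001]
wrist_force: [-0.9, -0.2, -0.6]
grip_width: 0.8
grasp_force: 0.0
```

Call:
jog_arm(delta_rot=[[0, 0, 0], [0, 0, 0], [0, 0, 0], [0, 0, 0], [0, 0, 0], [0, 0, 0], [0, 0, 0], [0, 0, 0], [0, 0, 0], [0, 0, 0], [0, 0, 0], [0, 0, 0], [0, 0, 0], [0, 0, 0], [0, 0, 0]], translation=[[0, 0.04, 0], [0, 0.08, 0], [0, 0.12, 0], [0, 0.16, 0], [0, 0.2, 0], [0, 0.24, 0], [0, 0.28, 0], [0, 0.32, 0], [0, 0.36, 0], [0, 0.4, 0], [0, 0.44, 0], [0, 0.48, 0], [0, 0.52, 0], [0, 0.56, 0], [0, 0.56, 0]], grip=[1, 1, 1, 1, 1, 1, 1, 1, 1, 1, 1, 1, 1, 1, 1])

```text
clock: 13.05
tcp_pos: [457.7, -53.4, 58.8]
eef_rot: [3.135, 0.203, 0.0]
wrist_force: [-0.9, 0.5, -0.0]
grip_width: 0.4
grasp_force: 0.0
```

Call:
jog_arm(delta_rot=[[0, 0, 0], [0, 0, 0], [0, 0, 0]], translation=[[0, 0.015, 0], [0, 0.03, 0], [0, 0.03, 0]], grip=[1, 1, 1])

```text
clock: 13.35
tcp_pos: [458.1, -58.4, 58.7]
eef_rot: [3.135, 0.205, -0.001]
wrist_force: [0.4, -0.5, -0.8]
grip_width: 0.4
grasp_force: 0.1
```

Run:
```python
from h import *
import cv2
cv2.imwrite("pics/e.png",cv2.resize(ctrl.camera("scene")[120:400,120:440,::-1],None,fx=2,fy=2))
s=ctrl.sense();print(s["tcp_pos"],s["wrist_force"])
```

```text
[458.10004422 -58.32587188  58.71786451] [0.08371563 0.24971064 0.02733907]
```

View pics/e.png

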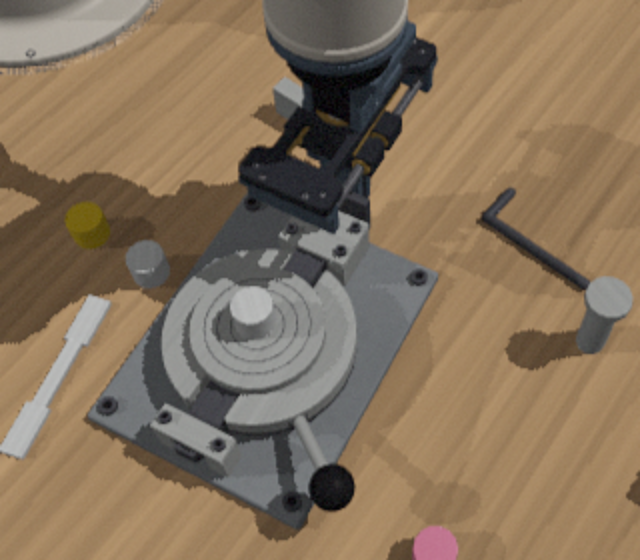

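The scene view shows the bar through the flange, with the nose at the keeper near (190,452) in the crop, and the plate close to the guide. The specimen stands in the centre. A few mm are left to push, until the force rises.

Call:
jog_arm(delta_rot=[[0, 0, 0], [0, 0, 0]], translation=[[0, 0.015, 0], [0, 0.02, 0]], grip=[1, 1])

```text
clock: 13.6
tcp_pos: [458.7, -62.3, 58.7]
eef_rot: [-3.135, -0.205, 0.0]
wrist_force: [-0.9, 2.7, 0.2]
grip_width: 0.3
grasp_force: 1.6
```

Call:
jog_arm(delta_rot=[[0, 0, 0], [0, 0, 0]], translation=[[0, 0.01, 0], [0, 0.01, 0]], grip=[1, 1])

```text
clock: 13.8
tcp_pos: [459.0, -64.1, 58.7]
eef_rot: [-3.135, -0.204, 0.0]
wrist_force: [-0.1, 5.2, 0.3]
grip_width: 0.3
grasp_force: 2.5
```

Call:
jog_arm(delta_rot=[[0, 0, 0], [0, 0, 0]], translation=[[0, 0.01, 0], [0, 0.01, 0]], grip=[1, 1])

```text
clock: 14.0
tcp_pos: [458.9, -64.5, 58.7]
eef_rot: [-3.132, -0.203, 0.001]
wrist_force: [2.9, 29.0, 3.4]
grip_width: 0.7
grasp_force: 14.3
```

Call:
jog_arm(delta_rot=[[0, 0, 0], [0, 0, 0]], translation=[[0, 0.01, 0], [0, 0.01, 0]], grip=[1, 1])

```text
clock: 14.2
tcp_pos: [458.8, -64.8, 58.7]
eef_rot: [-3.13, -0.202, 0.002]
wrist_force: [5.9, 54.4, 7.4]
grip_width: 0.1
grasp_force: 26.6
```

The force rises hard at the expected end position, so the bar is home. Back off, rise and take a last look.

Call:
jog_arm(delta_rot=[[0, 0, 0], [0, 0, 0], [0, 0, 0], [0, 0, 0], [0, 0, 0], [0, 0, 0], [0, 0, 0], [0, 0, 0]], translation=[[0, -0.05, 0], [0, -0.2, 0], [0, -0.4, 0], [0, -0.6, -0.1], [0, -0.8, -0.3], [0, -0.9, -0.5], [0, -0.9, -0.7], [0, -0.9, -0.7]], grip=[1, 1, 1, 1, 1, 1, 1, 1])

```text
clock: 15.0
tcp_pos: [438.4, 111.3, 203.3]
eef_rot: [-3.135, -0.208, -0.013]
wrist_force: [0.5, -0.7, -0.2]
grip_width: 0.8
grasp_force: 0.0
```

Run:
```python
from h import *
import cv2
a=ctrl.camera("top")[80:360,200:500,::-1];b=ctrl.camera("scene")[120:400,120:440,::-1]
cv2.imwrite("pics/f.png",cv2.resize(np.hstack([a,b]),None,fx=1.25,fy=1.25))
s=ctrl.sense();print(s["tcp_pos"],s["wrist_force"])
for y in (129,-112):
    t=np.radians(7.6);X=[479.5-y*np.sin(t),-209+y*np.cos(t),64 if y>0 else 35.5];
    print((np.array(proj("top",X))-[200,80])*1.25,(np.array(proj("scene",X))-[120,120])*1.25+[375,0])
```

```text
[436.61396776 110.32387262 199.49361915] [-0.11552596 -0.27430356 -0.62132129]
[128.47324832 227.20794148] [582.25279151 122.92521928]
[311.26476986 203.45672671] [480.70352982 288.52852751]
```

View pics/f.png

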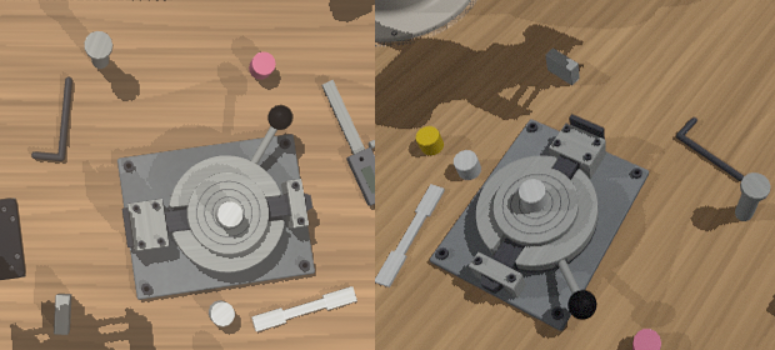

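The end plate sits against the guide at (587,126) in the scene half, and the nose is beyond the keeper at (485,287). The specimen stands in the centre and nothing else has moved.

```bash
python3 -c "
from station import ctrl
print(ctrl.close_job())"
```

```text
the job is handed in; nothing more can be done
None
```

The job is handed in at about 15 s of the 64 s allowed: the flange is lined up, the bar is home against the guide with its nose past the keeper, the specimen is upright in the centre, and nothing else was seen to move (no verdict was returned).

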